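# Fit the fan guard: turn its notch to the pin and press it home

## Task

One of the two round fan guards on the lid of the black rack chassis has only been set on its centre post and still stands proud of its ring. With a fingertip against one of its ribs, turn it round until the notch in its rim is over the locating pin, then press it straight down until it sits fully home in its ring, like its neighbour. Do not pull the guard up or force it down onto the pin, leave the loose things on the lid and the bench where they are, and finish with the hand clear.

Things in the scene. Friction and masses are not known exactly. Their poses are not given: they have to be found in the camera images.
- guard_top (a point): centre of the flat top of the round boss (33 mm across) in the middle of the unfitted fan guard, a grey plastic grille disc 108 mm across, its rim 5 mm thick. This point is on the guard's turning axis, on a vertical centre post. The boss stands 8 mm above the guard's flat face and 13 mm above its underside; the guard may be pressed here
- notch (a point): middle of the only notch, near its mouth, in the unfitted guard's rim, on the level of its flat face, 52 mm from the axis. The notch is 16 mm wide and 8 mm deep, open outwards
- pin_tip (a point): tip of the steel locating pin of this guard's ring, 9 mm thick with a tapered nose, its centre line 52 mm from the axis, beside the only block-shaped ear on the outside of the dark grey ring. At the start it ends 1.5 mm below the guard's underside, mostly hidden by the rim; with the guard home it stands 3.5 mm above the guard's face in the notch. Its direction from the axis varies
- rib_1 (a point): middle of the top edge of one of the two upright finger ribs on the unfitted guard's face: radial, 5 mm thick, 17 mm long (30 to 47 mm from the axis), 16 mm above the flat face. Seen from above it is a quarter turn anticlockwise from the notch. Pushing its flat side round the axis turns the guard
- rib_2 (a point): the same point of the opposite finger rib, a quarter turn clockwise from the notch
- ring_rim (a point): centre of the dark grey ring which takes the guard, level with its top edge, 12 mm above the chassis lid; ring 116 mm inside, 124 mm outside, on a 140 mm flange, with one ear reaching 78 mm from the axis at the pin. The guard's flat face lies 10 mm above this level at the start and flush with it when home
- sleeve (a joint): how far the guard has been pressed down its post: 0 at the start, 0.010 m fully home, negative if pulled up. The fit is snug: it takes 4 to 7 N to slide it down and it stays where it is left. With the notch away from the pin its rim meets the pin's tip after 1.5 mm and then resists by about 9 N per mm, which would be forcing it
- guard (a joint): how far the guard is turned from the pin, rad, anticlockwise seen from above: 0 (or whole turns, so also 6.283) with the notch over the pin. It may be turned either way, has light friction (about 0.025 N m) and no spring, and stays where it is left. The pin's tapered nose centres the notch if it is within about 3 degrees
- fitted_top (a point): centre of the top of the boss of the neighbouring guard, the same in make, which is already fitted; its centre is 170 mm from that of the unfitted guard
- chassis: black 2U rack chassis lying flat and fixed, 300 x 430 mm (its x and y), lid 92 mm above the bench; origin at the centre of its underside. Front panel with two rack ears, 482 mm wide, at its -x side
- thumbscrew_1: loose steel thumbscrew standing on its head on the lid between the two rings, head 15 mm across, 19 mm high; origin at the centre of its underside
- thumbscrew_2: the same, on the lid's far strip
- screwdriver: yellow-handled screwdriver, 190 mm long, lying on the lid's near strip along the chassis' width; origin at its underside
- parts_bowl: small steel bowl, 72 mm across, 24 mm high, on the lid's far strip; origin at the centre of its underside
- tape_roll: roll of black tape, 90 mm across, 19 mm high, lying flat on the bench to the left of the chassis; origin at the centre of its underside
- pen_cup: dark steel cup, 76 mm across, 95 mm high, with three pens up to 152 mm high, on the bench at the left; origin at the centre of its underside
- barcode_scanner: hand-held bar code scanner lying on the bench to the right of the chassis, about 220 mm long, 50 mm high; origin at its underside
- multimeter: orange multimeter, 180 x 85 mm, 41 mm high, lying on the bench to the left; origin at the centre of its underside

How it is judged (in metres and radians):
On the way, in this order (a step that is already met when the one before it is completed fails the run):
1. the notch has been turned to the pin (horizontal distance between notch and pin_tip below 0.006 m), for 0.05 s.
2. the guard has been pressed home (value of joint sleeve above 0.0085 m), for 0.2 s.
At the end, for the whole second after the job is handed in: the guard is at least 8.5 mm of its 10 mm down its post, at rest, with the middle of its notch within 5 mm of the pin (horizontal distance between notch and pin_tip below 0.005 m and value of joint sleeve above 0.0085 m and velocity of joint guard between -0.05 and 0.05 rad/s); the robot touches nothing.
It fails at once if the guard was pulled up more than 3 mm (value of joint sleeve below -0.003 m).
It fails at once if the guard was forced down (over 6 mm) with its notch not at the pin (value of joint sleeve above 0.006 m and horizontal distance between notch and pin_tip above 0.008 m).
It fails at once if a loose thing on the lid or bench was shifted or picked up (more than 15 mm) (distance of any of thumbscrew_1, thumbscrew_2, screwdriver, parts_bowl, tape_roll, pen_cup, barcode_scanner, multimeter from where it was at the start of the episode above 0.015 m).
It also fails if it takes over 42 s, if anything falls off the work surface, if the arm or the gripper's body presses on something with over 40 N, if the wrist force passes 120 N, or if a joint passes its speed limit or range.

## Robot

A 6-joint arm with a two-finger parallel gripper is mounted at the origin on the work surface. World frame = base frame: x ahead of the robot, y to its left, z up, the work surface at z = 0. Lengths are in m, angles in degrees, forces in N, time in s.
With the tool pointing down it reaches from about 0.3 to 0.75 m from the base axis. Payload 8.5 kg.
Tool frame: the origin (TCP) lies at the very end of the fingers, on their centre line; the grasp point (between the pads) lies 19 mm behind it; z points along the fingers, y is the line along which they close (so a half turn about z gives the same grasp; the last joint's range is limited). The gripper opens to 85 mm and grips with 20 to 120 N. Pads are 22 mm wide; open, the fingers measure 114 mm over their backs; the gripper's body (76 mm by 85 mm) begins 54 mm behind the grasp point. The pads swing forward as they close: fully open they stand 13 mm farther back than shut.
Start: joints at [62.321, 21.807, 74.336, -0, 83.858, -12.336], TCP at [0.146, 0.53, 0.231] pointing down, gripper open.
Joint ranges: [-178.18, 178.18], [-50.72, 133.34], [12.68, 142.11], [-81.47, 261.47], [9.98, 163.14], [-165.26, 165.26]. Speed limits (degrees/s): [136.94, 136.94, 180, 180, 180, 180].

## Interface

Orientations are given as a 3x3 rotation matrix whose columns are the frame's x, y, z axes.
In Python, from rig import env, optics, spotter gives the robot as it stands.
- The arm moves only by the shell command python3 -m crank 'ROWS' [FORCE]. ROWS is JSON, one flat list of numbers, 5 for each row, row after row: the finger opening in cm, from 0 to 8.54, then the shift along the tool's x, y, z in cm, then the turn about the tool's z in rad. A call has exactly 8 rows; each row shifts and turns the commanded pose from where the row before left it, along the tool's axes as they then stand; what a row does not reach is not made up. A row lasts 1/12 s, in which the tool goes at most 41.7 mm and 7.16 degrees, less where a joint would pass 70% of its speed; a pose out of reach is approached as far as the arm can. A call is refused whole if a number of a shift passes 4.17 or a number of a turn 0.125, either way. A call with a gripper value outside its range is refused whole. The fingers move at their own pace and stop on an object; FORCE is the grip in N (left out, the last holds). Time passes only in rows, so rows that do not move let the fingers close, or fill a call up. It gives the time, the measured TCP pose, the force, the opening and the grip force at its end, in the units of the state.
- env.observe(): the state, without advancing time (a new reading comes with each control period).
- optics.get_image(name): name is "side" or "top"; returns a dict with "color" (384x512x3 uint8, red, green, blue), "intrinsics" (3x3 intrinsics, pixels), "pose" (4x4, takes a point from camera to world coordinates). Camera axes: x right, y up, looking along -z (the intrinsics and any distortion apply to the point x, -y, -z); pixel columns grow to the right and rows downward; lengths in m; the calibration is good to about 2 mm. A picture is of the moment at which its call begins. There is no depth.
- env.close_job(): hands the job in; it is judged then, once.
Trained networks look in a picture, given as the dict that the camera call returned (one of the last four; its "shot" number tells which), for a name from the list of things; names that differ only in an ending like _2 or _b are one class to them, and where a whole thing is asked for, a point or a joint stands for the part that bears it (a point fixed in the world has none). Each returns a list of dicts, best first, with "score" (0 to 1); they miss things now and then, are a little off and sometimes report something else, mostly with a low value. They report only what shows in the picture. A call takes as long as a camera call.
- spotter.look_for(picture, query): "at" ([column, row] as shares, 0 to 1, of the picture: columns of its width, rows of its height, amid what is visible of it).
The state is a dict: "time_s": time; "q": joint angles; "qvel": joint speeds; "joint_efforts": joint torques, N m; "position": TCP position; "tool_rot": TCP orientation; "ft_force": force on the tool from outside, world axes, zero at the start; "wrist_torque": the same for the moment, N m; "grip_width": finger opening in m; "gripper_force": force on a finger pad.
Only numpy, scipy, OpenCV 4.12 (cv2) and the standard library are available. Lean on these libraries where they do the work, as an engineer would, in place of code of your own. Each camera call takes 0.05 s, during which the arm holds its last target. There are 200 camera calls.

## Working session

There is one attempt and no reset: what is moved stays moved. The work goes in short steps, Python scripts to look and compute and a shell command to move; the robot and the scene stay as the last step left them, time stands still between calls to the robot, and variables do not carry over. Pictures are saved under pics/ and viewed, at most 10 in all, crops included, and the job is handed in when it is done.

```bash
mkdir -p pics; ls
cat > h.py <<'E'
import numpy as np,cv2
from rig import env,optics,spotter
def ray(p,uv):
    K=p["intrinsics"];T=np.array(p["pose"])
    d=np.linalg.inv(K)@[uv[0],uv[1],1]
    return T[:3,3],T[:3,:3]@(d*[1,-1,-1])
def onz(p,uv,z):
    o,d=ray(p,uv);return o+d*(z-o[2])/d[2]
def proj(p,X):
    T=np.array(p["pose"]);c=T[:3,:3].T@(np.array(X)-T[:3,3])
    c=c*[1,-1,-1];u=np.array(p["intrinsics"])@c;return u[:2]/u[2]
def tri(p1,u1,p2,u2):
    o1,d1=ray(p1,u1);o2,d2=ray(p2,u2)
    s=np.linalg.lstsq(np.c_[d1,-d2],o2-o1,rcond=None)[0]
    a=o1+d1*s[0];b=o2+d2*s[1];return (a+b)/2,np.linalg.norm(a-b)
def look(p,n):
    return [(round(r["score"],2),np.array(r["at"])*[512,384]) for r in spotter.look_for(p,n)]
E
python3 - <<'E'
from h import *
t=optics.get_image("top");s=optics.get_image("side")
for n,p in(("top",t),("side",s)):
    cv2.imwrite(f"pics/{n}0.png",cv2.resize(p["color"][:,:,::-1],(800,600),interpolation=cv2.INTER_CUBIC))
    print(n,p["pose"][:3,3] if hasattr(p["pose"],'shape') else p["pose"])
    for q in "guard_top notch pin_tip rib_1 ring_rim fitted_top thumbscrew_1".split(): print(q,[(a,u.round(1).tolist()) for a,u in look(p,q)[:4]])
print([k for k in t], env.observe()["position"],env.observe()["tool_rot"])
E
```

```text
pics
top [0.45392476 0.01464909 1.32634314]
guard_top [(0.66, [209.6, 183.3])]
notch [(0.93, [209.5, 184.3])]
pin_tip [(0.59, [210.1, 184.6])]
rib_1 [(0.89, [211.4, 183.6])]
ring_rim [(0.58, [208.1, 187.0])]
fitted_top [(0.66, [208.4, 184.0]), (0.63, [258.7, 182.3])]
thumbscrew_1 [(0.73, [129.3, 207.3])]
side [0.42734607 0.65924287 0.93435694]
guard_top [(0.73, [234.5, 230.9])]
notch [(0.94, [234.4, 232.4])]
pin_tip [(0.88, [235.0, 237.5]), (0.48, [242.2, 117.6])]
rib_1 [(0.56, [234.5, 232.9])]
ring_rim [(0.57, [236.2, 236.8])]
fitted_top [(0.86, [248.1, 189.4]), (0.35, [309.6, 370.8])]
thumbscrew_1 []
['color', 'intrinsics', 'pose', 'shot'] [0.145545   0.53038696 0.23135418] [[-9.64350484e-01  2.64628311e-01  3.95381082e-05]
 [ 2.64628312e-01  9.64350484e-01  3.58395506e-05]
 [-2.86444340e-05  4.50247908e-05 -9.99999999e-01]]
```

View pics/top0.png

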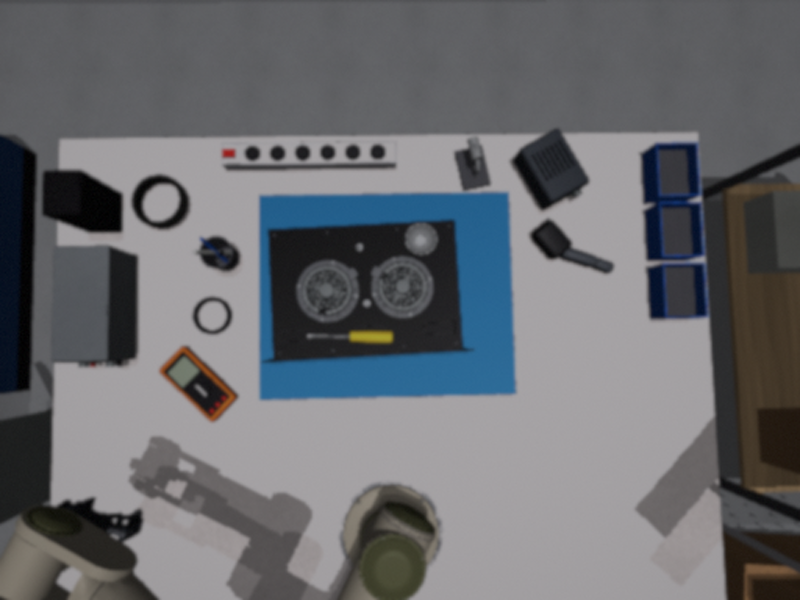

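View pics/side0.png

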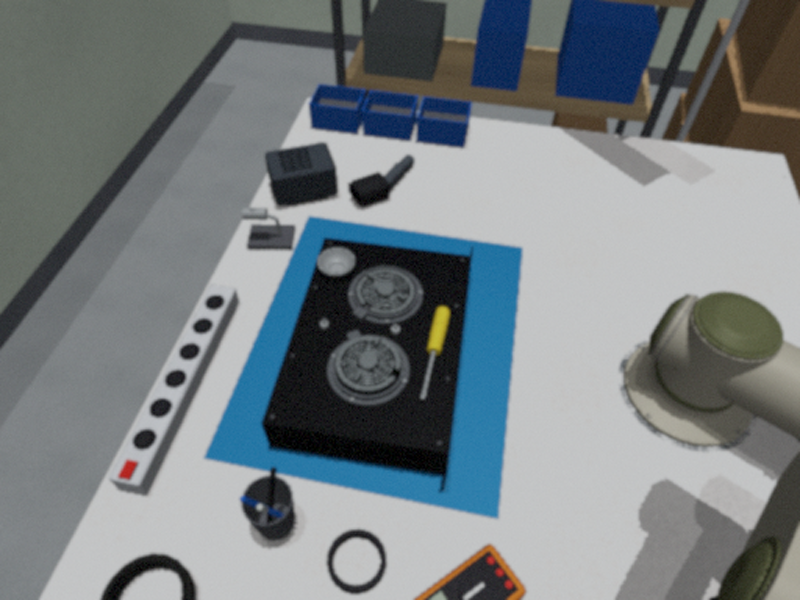

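Top view: the unfitted guard is the left one, at about (328,290) in the 800-px view, with its ear towards the upper right and a dark notch at lower left. In the side view it is the nearer one, at (369,367). Next I'll rectify crops of it.

```bash
cat >> h.py <<'E'
def avg(n,k=5):
    ps=[optics.get_image(n) for _ in range(k)]
    p=dict(ps[-1]);p["mean"]=np.mean([q["color"].astype(float) for q in ps],0).astype(np.uint8);return p
def rect(p,c,z,half=.09,S=400):
    # output: right = -y, up = +x
    src=np.float32([proj(p,[c[0]+a*half,c[1]+b*half,z]) for a,b in((1,1),(1,-1),(-1,-1),(-1,1))])
    H=cv2.getPerspectiveTransform(src,np.float32([[0,0],[S,0],[S,S],[0,S]]))
    im=cv2.warpPerspective(p["mean"],H,(S,S),flags=cv2.INTER_CUBIC)
    return cv2.convertScaleAbs(im,alpha=1.7)
E
python3 - <<'E'
from h import *
t=avg("top");s=avg("side")
print(onz(t,(209.6,184),.122),onz(s,(234.5,231),.122),tri(t,(209.6,184),s,(234.5,231)),onz(t,(258.7,182.3),.112),onz(s,(248,189.4),.112))
c=onz(t,(209.6,184),.122)
np.save("c.npy",c)
A=rect(t,c,.114);B=rect(s,c,.114)
for I in(A,B):
    cv2.circle(I,(200,200),120,(255,255,0),1)
cv2.imwrite("pics/r0.png",np.hstack([A,B])[:,:,::-1])
E
```

```text
[0.57668639 0.13174295 0.122     ] [0.56909172 0.13602496 0.122     ] (array([0.57378983, 0.131985  , 0.11558526]), np.float64(0.007097919769585972)) [ 0.58053008 -0.03936883  0.112     ] [ 0.5653026  -0.01794223  0.112     ]
```

View pics/r0.png

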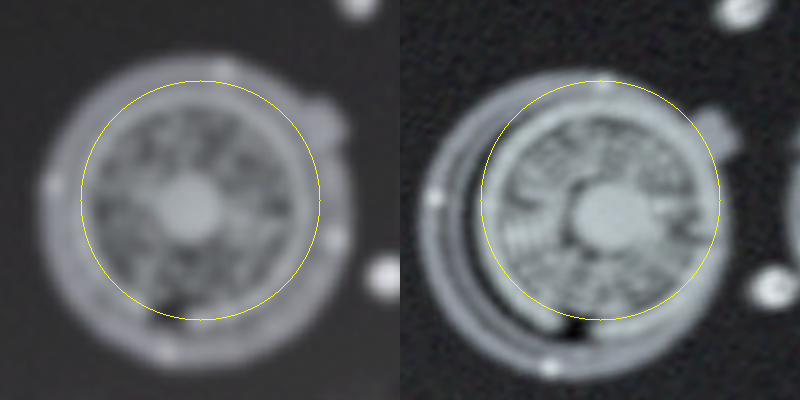

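The rectified pair (0.45 mm/px) shows the boss at (190,208), the notch at (168,312) and the ear at (323,124). That puts the notch at about 166° and the pin at about -57°, so the guard turns about +137° anticlockwise. Next I'll refine the boss centre in both views.

```bash
cat >> h.py <<'E'
def boss(p,c,z=.122):
    # template: bright disc r=16.5mm, dark annulus to 23mm, correlated in the rectified plane
    g=cv2.cvtColor(rect(p,c,z,.06,480),cv2.COLOR_RGB2GRAY).astype(np.float32)
    yy,xx=np.mgrid[-88:89,-88:89];r=np.hypot(xx,yy)
    T=cv2.GaussianBlur((r<66).astype(np.float32),(0,0),6)
    m=cv2.matchTemplate(g,T,cv2.TM_CCOEFF_NORMED)
    _,v,_,(x,y)=cv2.minMaxLoc(m);x+=88;y+=88
    return np.array([c[0]-(y-240)*.00025,c[1]-(x-240)*.00025,z]),v
E
python3 - <<'E'
from h import *
c=np.array([.573,.136,.122])
t=avg("top",4);s=avg("side",4)
for p in(t,s):print(boss(p,c))
for p in (t,s):
  # neighbour & fiducial ring screws
  print([(a,onz(p,u,.104).round(4)) for a,u in look(p,"thumbscrew_1")])
a=boss(t,c)[0];b=boss(s,c)[0];m=(a+b)/2;np.save("c.npy",m)
cv2.imwrite("pics/r1.png",np.hstack([rect(t,m,.114,.08),rect(s,m,.114,.08)])[:,:,::-1])
print(tri(t,proj(t,a),s,proj(s,b)),m)
E
```

```text
(array([0.57325, 0.1365 , 0.122  ]), 0.8586079478263855)
(array([0.568, 0.129, 0.122]), 0.8099662065505981)Traceback (most recent call last):
  File "<stdin>", line 7, in <module>
  File "h.py", line 17, in look
    return [(round(r["score"],2),np.array(r["at"])*[512,384]) for r in spotter.look_for(p,n)]
                                                                       ~~~~~~~~~~~~~~~~^^^^^
ValueError: only the last four pictures can be asked about
```

Run:
```python
from h import *
c=np.array([.573,.136,.122])
t=avg("top",4);s=avg("side",4)
a,va=boss(t,c);b,vb=boss(s,c)
print(a,b,tri(t,proj(t,a),s,proj(s,b)),proj(t,a),proj(s,b))
c2=np.array([.577,-.035,.112])
d,vd=boss(t,c2,.112);e,ve=boss(s,c2,.112);print(d,e,vd,ve,tri(t,proj(t,d),s,proj(s,e)))
A=rect(t,a,.122,.08);B=rect(s,b,.122,.08)
for I in(A,B):cv2.circle(I,(200,200),41,(255,255,0),1);cv2.circle(I,(200,200),135,(255,0,255),1)
cv2.imwrite("pics/r1.png",np.hstack([A,B])[:,:,::-1])
print(s["intrinsics"],t["intrinsics"])
```

```text
[0.57325 0.13675 0.122  ] [0.56825 0.129   0.122  ] (array([0.56943093, 0.13545065, 0.13176416]), np.float64(0.005702991468609373)) [208.16536251 185.01205226] [235.4225909  228.85936397]
[ 0.579 -0.035  0.112] [ 0.57675 -0.04125  0.112  ] 0.7980133891105652 0.8177004456520081 (array([ 0.57680941, -0.03482263,  0.11952469]), np.float64(0.0028293396975070306))
[[373.44493985   0.         249.06251744]
 [  0.         373.44493985 198.18489889]
 [  0.           0.           1.        ]] [[347.61962565   0.         252.30586184]
 [  0.         347.61962565 193.76502598]
 [  0.           0.           1.        ]]
```

View pics/r1.png

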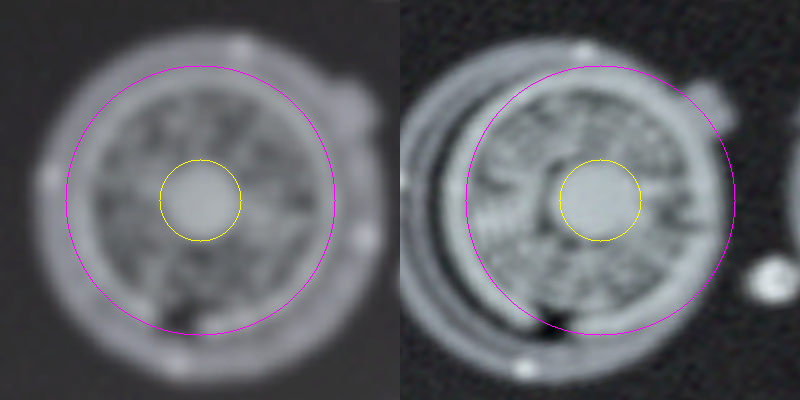

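```bash
R="0,-3.35,-1.48,0,0"; python3 -m crank '[0,-3.35,-1.48,0,0, 0,-3.35,-1.48,0,0, 0,-3.35,-1.48,0,0, 0,-3.35,-1.48,0,0, 0,-3.35,-1.48,0,0, 0,-3.35,-1.48,0,0, 0,-3.35,-1.48,0,0, 0,-3.35,-1.48,0,0]' 30
python3 -m crank '[0,-3.35,-1.48,0,0, 0,-3.35,-1.48,0,0, 0,-3.35,-1.48,0,0, 0,-3.35,-1.48,0,0, 0,-3.35,-1.48,0,0, 0,-3.35,-1.48,0,0, 0,-3.35,-1.48,0,0, 0,-3.35,-1.48,0,0]'
python3 -m crank '[0,0,0,0,0.12, 0,0,0,0,0.12, 0,0,0,0,0.12, 0,0,0,0,0.12, 0,0,0,0,0.12, 0,0,0,0,0.12, 0,0,0,0,0.12, 0,0,0,0,0.12]'
python3 -m crank '[0,0,0,0,0.12, 0,0,0,0,0.12, 0,0,0,0,0.12, 0,0,0,0,0.12, 0,0,0,0,0.12, 0,0,0,0,0.12, 0,0,0,0,0.12, 0,0,0,0,0.12]'
python3 -m crank '[0,0,0,1.5,0.12, 0,0,0,1.5,0.12, 0,0,0,1.5,0, 0,0,0,1.5,0, 0,0,0,0,0, 0,0,0,0,0, 0,0,0,0,0, 0,0,0,0,0]'
python3 - <<'E'
from h import *
s=env.observe();np.set_printoptions(precision=4,suppress=True)
print(s["q"],s["position"],np.degrees(np.arctan2(s["tool_rot"][1][0],s["tool_rot"][0][0])),s["grip_width"])
t=optics.get_image("top");d=optics.get_image("side")
out=[]
P=np.array(s["position"])
for p in(t,d):
    im=p["color"].copy();u=proj(p,P);print(u)
    x,y=(u.astype(int)-50).clip(0);k=cv2.resize(im[y:y+100,x:x+100],(400,400),interpolation=cv2.INTER_CUBIC)
    cv2.drawMarker(k,tuple(int(v) for v in (u-[x,y]+.5)*4),(255,0,0),0,16);out.append(cv2.convertScaleAbs(k,alpha=1.5))
cv2.imwrite("pics/hov.png",np.hstack(out)[:,:,::-1])
E
```

```text
time_s: 2.77
position: [0.3738, 0.3439, 0.2315]
tool_rot: [[-0.964, 0.265, 0.0], [0.265, 0.964, 0.0], [-0.0, 0.0, -1.0]]
ft_force: [0.7, -0.1, -0.2]
grip_width: 0.0001
gripper_force: 0.0
time_s: 3.43
position: [0.601, 0.1587, 0.2313]
tool_rot: [[-0.964, 0.265, 0.0], [0.265, 0.964, 0.0], [-0.0, 0.0, -1.0]]
ft_force: [0.9, 0.2, -0.4]
grip_width: 0.0001
gripper_force: 0.0
time_s: 4.1
position: [0.5998, 0.1602, 0.2313]
tool_rot: [[-0.331, 0.944, -0.0], [0.944, 0.331, -0.0], [0.0, -0.0, -1.0]]
ft_force: [0.2, -0.1, 1.4]
grip_width: 0.0
gripper_force: 0.0
time_s: 4.77
position: [0.5998, 0.1602, 0.2312]
tool_rot: [[0.583, 0.812, -0.0], [0.812, -0.583, -0.0], [-0.0, -0.0, -1.0]]
ft_force: [-0.1, 0.0, 0.4]
grip_width: 0.0001
gripper_force: 0.0
time_s: 5.43
position: [0.6002, 0.1602, 0.1725]
tool_rot: [[0.756, 0.655, 0.002], [0.655, -0.756, 0.0], [0.002, 0.001, -1.0]]
ft_force: [-0.1, 0.0, 1.0]
grip_width: 0.0002
gripper_force: 0.0
[ 4.0453 31.4216 67.8911 -0.0012 80.5693 53.1447] [0.6002 0.1602 0.1725] 40.900820889723406 0.0002488059915341433
[199.4347 175.6039]
[219.4857 225.4432]
```

View pics/hov.png

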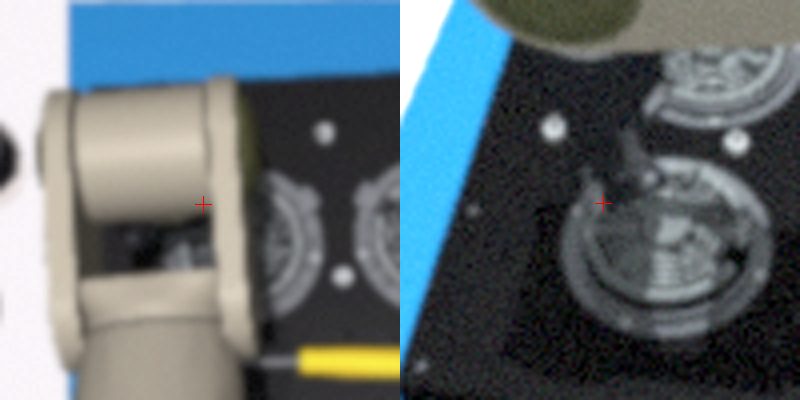

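Run:
```python
from h import *
d=avg("side",6)
im=d["mean"][165:275,170:290];k=cv2.resize(im,(655,600),interpolation=cv2.INTER_CUBIC)
k=(255*(k/255.)**.5).astype(np.uint8)
P=np.array(env.observe()["position"])
for z in(0,.03,.06):
    u=(proj(d,P+[0,0,z])-[170,165]+.5)*5.45;cv2.drawMarker(k,tuple(int(v) for v in u),(255,0,0),0,12)
cv2.imwrite("pics/hov2.png",k[:,:,::-1])
```

```text
(no output)
```

View pics/hov2.png

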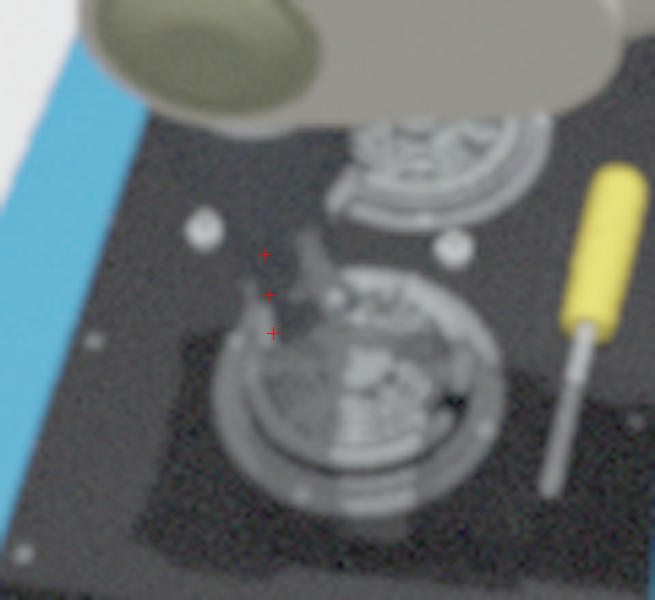

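The shot shows the closed fingertips near (290,325), just right of the predicted mark at (273,333). The guard ring is centred near (360,385), so the top-camera centre (0.573, 0.1365) is the one to trust. I'll descend beside rib_2.

```bash
python3 -m crank '[0,0,0,1,0, 0,0,0,1,0, 0,0,0,1,0, 0,0,0,1,0, 0,0,0,0.5,0, 0,0,0,0.4,0, 0,0,0,0.3,0, 0,0,0,0,0]'; python3 -m crank '[0,0,0,0,0, 0,0,0,0,0, 0,0,0,0,0, 0,0,0,0,0, 0,0,0,0,0, 0,0,0,0,0, 0,0,0,0,0, 0,0,0,0,0]'
```

```text
time_s: 6.5
position: [0.5997, 0.1602, 0.1188]
tool_rot: [[0.756, 0.655, -0.001], [0.655, -0.756, -0.0], [-0.001, -0.0, -1.0]]
ft_force: [0.1, 0.3, -0.3]
grip_width: -0.0
gripper_force: 0.0
time_s: 7.17
position: [0.5998, 0.1602, 0.1194]
tool_rot: [[0.756, 0.655, 0.0], [0.655, -0.756, -0.0], [0.0, 0.0, -1.0]]
ft_force: [-0.0, 0.4, -0.1]
grip_width: 0.0004
gripper_force: 0.0
```

```bash
python3 -m crank '[0,-0.03,-0.43,0,-0.12, 0,-0.03,-0.43,0,-0.12, 0,-0.03,-0.43,0,-0.12, 0,-0.03,-0.43,0,-0.12, 0,-0.03,-0.43,0,-0.12, 0,-0.03,-0.43,0,-0.12, 0,-0.03,-0.43,0,-0.12, 0,-0.03,-0.43,0,-0.12]';  python3 -m crank '[0,-0.03,-0.43,0,-0.12, 0,-0.03,-0.43,0,-0.12, 0,-0.03,-0.43,0,-0.12, 0,-0.03,-0.43,0,-0.12, 0,-0.03,-0.43,0,-0.12, 0,-0.03,-0.43,0,-0.12, 0,-0.03,-0.43,0,-0.12, 0,0,0,0,0]'
python3 - <<'E'
from h import *
s=env.observe();P=np.array(s["position"])[:2]-[.573,.1365]
print(np.hypot(*P),np.degrees(np.arctan2(P[1],P[0])))
c=np.array([.568,.129,.122]);out=[]
d=avg("side",5);t=avg("top",5)
b=rect(d,c,.122,.08);a=rect(t,[.573,.1365],.122,.08)
cv2.imwrite("pics/turn1.png",np.hstack([a,b])[:,:,::-1])
E
```

```text
time_s: 7.83
position: [0.5688, 0.1724, 0.1195]
tool_rot: [[-0.109, 0.994, 0.001], [0.994, 0.109, 0.001], [0.0, 0.001, -1.0]]
ft_force: [0.7, 1.1, -0.4]
grip_width: 0.0
gripper_force: 0.6
time_s: 8.5
position: [0.5431, 0.157, 0.1195]
tool_rot: [[-0.812, 0.584, -0.0], [0.584, 0.812, 0.0], [0.0, -0.0, -1.0]]
ft_force: [-0.7, 0.6, 0.1]
grip_width: 0.0001
gripper_force: 0.2
0.03625939348972132 145.47891468175825
```

View pics/turn1.png

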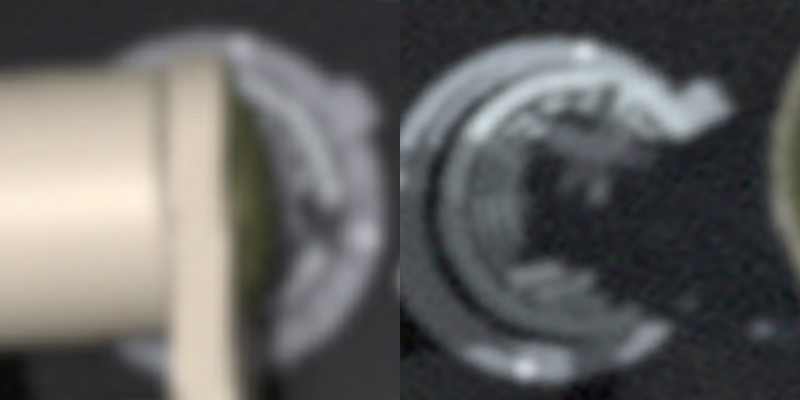

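Top crop: the notch shows dark at about (320,215) and the ear at about (350,105), so about 40° remains. I'll turn 35° and re-measure.

```bash
python3 -m crank '[0,-0.03,-0.43,0,-0.12, 0,-0.03,-0.43,0,-0.12, 0,-0.03,-0.43,0,-0.12, 0,-0.03,-0.43,0,-0.12, 0,-0.03,-0.43,0,-0.12, 0,0,0,0,0, 0,0,0,0,0, 0,0,0,0,0]'
python3 - <<'E'
from h import *
s=env.observe();P=np.array(s["position"])[:2]-[.573,.1365]
print(np.hypot(*P),np.degrees(np.arctan2(P[1],P[0])))
t=avg("top",8);d=avg("side",5)
a=rect(t,[.573,.1365],.114,.08);b=rect(d,[.568,.129],.122,.08)
cv2.imwrite("pics/turn2.png",np.hstack([a,b])[:,:,::-1])
E
```

```text
time_s: 9.67
position: [0.537, 0.1372, 0.1193]
tool_rot: [[-1.0, 0.031, 0.0], [0.031, 1.0, -0.0], [-0.0, -0.0, -1.0]]
ft_force: [0.5, 1.5, 0.6]
grip_width: 0.0002
gripper_force: 0.0
0.036014872645037554 178.9445441430435
```

View pics/turn2.png

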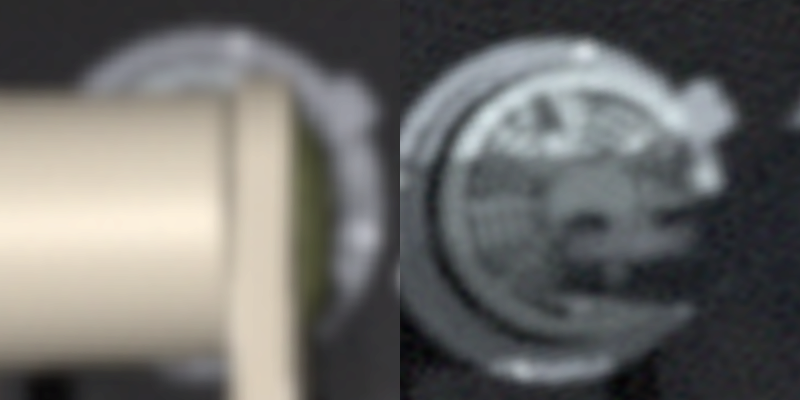

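The notch is hidden by the arm in the top view, and is near (710,145) in the side view. I'll lift clear to get an unobstructed look.

```bash
python3 -m crank '[0,0,0.4,0,0, 0,0,0,-2.5,0, 0,0,0,-2.5,0, 0,0,3.8,0,0, 0,0,3.8,0,0, 0,0,3.8,0,0, 0,0,3.8,0,0, 0,0,0,0,0]'
python3 - <<'E'
from h import *
s=env.observe();print(s["position"])
t=avg("top",8);d=avg("side",6)
a,va=boss(t,[.573,.1365,.122]);b,vb=boss(d,[.568,.129,.122]);print(a,va,b,vb)
A=rect(t,a,.122,.08);B=rect(d,b,.122,.08)
cv2.imwrite("pics/turn3.png",np.hstack([A,B])[:,:,::-1])
E
```

```text
time_s: 10.98
position: [0.5402, 0.2988, 0.169]
tool_rot: [[-1.0, 0.023, 0.0], [0.023, 1.0, 0.002], [-0.0, 0.002, -1.0]]
ft_force: [-0.1, 0.2, -1.0]
grip_width: 0.0001
gripper_force: 0.0
[0.5402398  0.29883603 0.16902597]
[0.573   0.13575 0.122  ] 0.8355818390846252 [0.57925 0.14025 0.122  ] 0.4252549707889557
```

View pics/turn3.png

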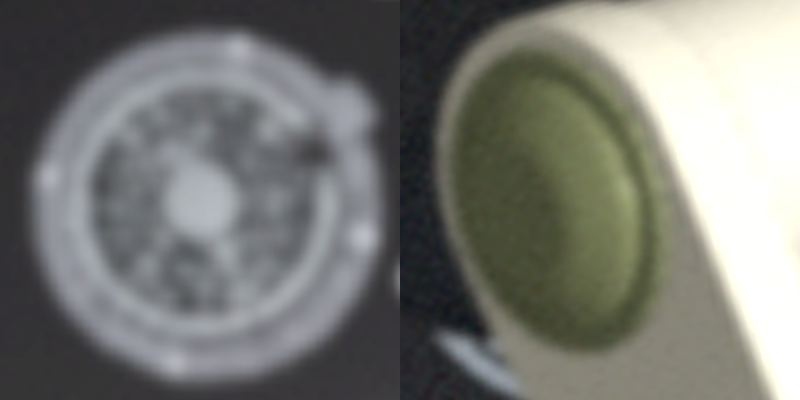

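Run:
```python
from h import *
t=avg("top",8);c,_=boss(t,[.573,.1365,.122])
def prof(z,r0,r1,g):
    im=t["mean"].astype(np.float32).mean(2);out=[]
    for a in g:
        v=[]
        for r in np.arange(r0,r1,.001):
            u=proj(t,[c[0]+r*np.cos(np.radians(a)),c[1]+r*np.sin(np.radians(a)),z]);v.append(u)
        v=np.float32(v)[None];out.append(cv2.remap(im,v[...,0],v[...,1],cv2.INTER_CUBIC).mean())
    return np.array(out)
g=np.arange(-100,-20,3)
for z,r0,r1 in((.114,.044,.047),(.114,.047,.050),(.114,.050,.053),(.104,.066,.069),(.104,.072,.077),(.098,.072,.077)):print(z,r0,prof(z,r0,r1,g).astype(int))
print(g)
```

```text
0.114 0.044 [75 74 75 76 76 75 72 68 63 57 49 44 45 51 57 66 74 82 88 91 90 85 79 75
 71 72 74]
0.114 0.047 [91 92 93 93 92 88 84 78 68 57 46 40 42 49 59 71 82 91 97 97 96 92 90 88
 87 86 88]
0.114 0.05 [95 97 98 98 97 93 88 82 72 59 47 41 44 51 62 74 86 96 99 99 96 94 94 93
 93 93 94]
0.104 0.066 [105  94  83  79  78  79  82  85  85  83  79  79  88  95  96  95  93  88
  82  79  78  77  77  76  75  74  74]
0.104 0.072 [51 47 44 44 42 42 43 43 43 42 41 47 67 83 86 86 82 70 51 40 37 36 36 36
 35 35 35]
0.098 0.072 [49 46 43 43 41 41 42 42 42 42 41 45 63 81 87 87 84 75 56 42 38 38 38 38
 37 37 37]
[-100  -97  -94  -91  -88  -85  -82  -79  -76  -73  -70  -67  -64  -61
  -58  -55  -52  -49  -46  -43  -40  -37  -34  -31  -28  -25  -22]
```

Profile of the top view: the notch gap is centred near -65.5° and the ear near -56°, so about 9.5° remains. I'll go back down behind the rib and push that far, then retreat for another look.

```bash
python3 -m crank '[0,0,-3.8,0,0, 0,0,-3.8,0,0, 0,0,-3.8,0,0, 0,0,-3.8,0,0, 0,0,0,0,0, 0,0,0,0,0, 0,0,0,2.5,0, 0,0,0,2.5,0]'; python3 -m crank '[0,0,0,0,0, 0,0,0,0,0, 0,0,-0.2,0,0, 0,0,-0.2,0,0, 0,0,0,0,0, 0,-0.01,-0.3,0,-0.083, 0,-0.01,-0.3,0,-0.083, 0,0,0,0,0]'
python3 -m crank '[0,0,0,0,0, 0,0,0,0,0, 0,0,0.4,0,0, 0,0,0,-2.5,0, 0,0,0,-2.5,0, 0,0,3.8,0,0, 0,0,3.8,0,0, 0,0,3.8,0,0]'
python3 -m crank '[0,0,3.8,0,0, 0,0,3.8,0,0, 0,0,0,0,0, 0,0,0,0,0, 0,0,0,0,0, 0,0,0,0,0, 0,0,0,0,0, 0,0,0,0,0]'
cat >> h.py <<'E'
def prof(t,c,z,r0,r1,g):
    im=t["mean"].astype(np.float32).mean(2);out=[]
    for a in np.radians(g):
        v=np.float32([proj(t,[c[0]+r*np.cos(a),c[1]+r*np.sin(a),z]) for r in np.arange(r0,r1,.001)])[None]
        out.append(cv2.remap(im,v[...,0],v[...,1],cv2.INTER_CUBIC).mean())
    return np.array(out)
E
python3 - <<'E'
from h import *
t=avg("top",8);c,v=boss(t,[.573,.1365,.122]);print(c,v)
g=np.arange(-100,-20,3)
for z,r0,r1 in((.114,.044,.047),(.114,.047,.050),(.114,.050,.053),(.104,.072,.077)):print(z,r0,prof(t,c,z,r0,r1,g).astype(int))
print(g)
E
```

```text
time_s: 12.75
position: [0.5378, 0.142, 0.1199]
tool_rot: [[-1.0, 0.027, 0.004], [0.027, 1.0, 0.0], [-0.004, 0.001, -1.0]]
ft_force: [0.4, 0.4, -0.2]
grip_width: -0.0
gripper_force: 0.0
time_s: 13.42
position: [0.5375, 0.1309, 0.1201]
tool_rot: [[-0.99, -0.14, 0.001], [-0.14, 0.99, 0.0], [-0.001, -0.0, -1.0]]
ft_force: [0.5, 0.6, 1.4]
grip_width: -0.0
gripper_force: 0.4
time_s: 14.08
position: [0.5207, 0.2493, 0.1699]
tool_rot: [[-0.991, -0.135, 0.001], [-0.135, 0.991, 0.0], [-0.001, 0.0, -1.0]]
ft_force: [0.1, 0.1, 0.4]
grip_width: -0.0
gripper_force: 0.0
time_s: 14.75
position: [0.5108, 0.3223, 0.1694]
tool_rot: [[-0.991, -0.136, 0.0], [-0.136, 0.991, -0.0], [-0.0, -0.0, -1.0]]
ft_force: [-0.2, -0.8, 0.2]
grip_width: -0.0
gripper_force: 0.0
[0.5735 0.1355 0.122 ] 0.8143385052680969
0.114 0.044 [79 77 76 77 79 80 82 86 89 88 79 67 58 53 52 52 54 57 63 71 78 82 83 81
 77 76 78]
0.114 0.047 [92 93 93 94 95 94 93 95 98 95 86 71 58 51 49 49 52 61 71 81 89 92 93 91
 89 89 90]
0.114 0.05 [94 95 97 98 98 96 94 95 97 95 86 73 60 53 52 51 55 64 76 87 93 95 94 93
 92 93 94]
0.104 0.072 [50 45 43 42 41 41 41 41 41 40 39 47 67 81 85 84 79 66 47 37 35 34 34 34
 33 33 33]
[-100  -97  -94  -91  -88  -85  -82  -79  -76  -73  -70  -67  -64  -61
  -58  -55  -52  -49  -46  -43  -40  -37  -34  -31  -28  -25  -22]
```

The notch is now at about -57° and the ear at about -56.7°, so they are aligned. I'll move over the boss and press.

```bash
python3 -m crank '[0,-0.61,-3.22,0,0, 0,-0.61,-3.22,0,0, 0,-0.61,-3.22,0,0, 0,-0.61,-3.22,0,0, 0,-0.61,-3.22,0,0, 0,-0.61,-3.22,0,0, 0,0,0,0,0, 0,0,0,0,0]'; python3 -m crank '[0,0,0,0,0, 0,0,0,1.5,0, 0,0,0,1.5,0, 0,0,0,1,0, 0,0,0,0.3,0, 0,0,0,0.2,0, 0,0,0,0,0, 0,0,0,0,0]'
```

```text
time_s: 15.82
position: [0.5737, 0.1356, 0.1692]
tool_rot: [[-0.991, -0.135, -0.0], [-0.135, 0.991, 0.0], [0.0, 0.0, -1.0]]
ft_force: [-0.5, 0.5, -0.1]
grip_width: 0.0001
gripper_force: 0.0
time_s: 16.48
position: [0.5736, 0.1372, 0.125]
tool_rot: [[-0.99, -0.138, 0.001], [-0.138, 0.99, 0.0], [-0.001, -0.0, -1.0]]
ft_force: [0.3, -0.8, 1.0]
grip_width: 0.0002
gripper_force: 0.0
```

```bash
python3 -m crank '[0,0,0,0.1,0, 0,0,0,0.1,0, 0,0,0,0.1,0, 0,0,0,0.1,0, 0,0,0,0.1,0, 0,0,0,0,0, 0,0,0,0,0, 0,0,0,0,0]'
```

```text
time_s: 17.15
position: [0.5735, 0.1369, 0.1199]
tool_rot: [[-0.99, -0.138, 0.001], [-0.138, 0.99, 0.0], [-0.001, -0.0, -1.0]]
ft_force: [-1.6, -0.3, 6.3]
grip_width: -0.0002
gripper_force: 2.8
```

```bash
python3 -m crank '[0,0,0,0.1,0, 0,0,0,0.1,0, 0,0,0,0.1,0, 0,0,0,0,0, 0,0,0,0,0, 0,0,0,0,0, 0,0,0,0,0, 0,0,0,0,0]'
```

```text
time_s: 17.82
position: [0.5735, 0.1369, 0.1168]
tool_rot: [[-0.99, -0.138, 0.001], [-0.138, 0.99, 0.0], [-0.001, -0.0, -1.0]]
ft_force: [-2.0, 1.3, 4.7]
grip_width: 0.0001
gripper_force: 2.7
```

Force stays at about 5 N about 5 mm down, so the pin has entered the notch. Continuing.

```bash
python3 -m crank '[0,0,0,0.1,0, 0,0,0,0.1,0, 0,0,0,0.1,0, 0,0,0,0.1,0, 0,0,0,0.1,0, 0,0,0,0,0, 0,0,0,0,0, 0,0,0,0,0]'
```

```text
time_s: 18.48
position: [0.5735, 0.1369, 0.112]
tool_rot: [[-0.99, -0.138, 0.001], [-0.138, 0.99, 0.0], [-0.001, -0.0, -1.0]]
ft_force: [-1.3, 0.6, 7.6]
grip_width: 0.0
gripper_force: 3.6
```

```bash
python3 -m crank '[0,0,0,0.1,0, 0,0,0,0.1,0, 0,0,0,0,0, 0,0,0,0,0, 0,0,0,0,0, 0,0,0,0,0, 0,0,0,0,0, 0,0,0,0,0]'
```

```text
time_s: 19.15
position: [0.5737, 0.1369, 0.1119]
tool_rot: [[-0.99, -0.138, 0.003], [-0.138, 0.99, -0.0], [-0.003, -0.0, -1.0]]
ft_force: [-6.4, -0.4, 22.1]
grip_width: -0.0001
gripper_force: 10.4
```

Hard stop at z = 0.112, which is fully home. Lifting off and checking.

```bash
python3 -m crank '[0,0,0,-0.5,0, 0,0,0,-2,0, 0,0,0,-2.5,0, 0,0,0,-2,0, 0,0,3.8,0,0, 0,0,3.8,0,0, 0,0,3.8,0,0, 0,0,3.8,0,0]';python3 -m crank '[0,0,3.8,0,0, 0,0,0,0,0, 0,0,0,0,0, 0,0,0,0,0, 0,0,0,0,0, 0,0,0,0,0, 0,0,0,0,0, 0,0,0,0,0]'
python3 - <<'E'
from h import *
t=avg("top",8);c,v=boss(t,[.573,.1365,.112],.112);print(c,v,env.observe()["ft_force"])
A=rect(t,c,.104,.08);B=rect(t,[.579,-.035],.104,.08)
cv2.imwrite("pics/fin.png",np.hstack([A,B])[:,:,::-1])
E
```

```text
time_s: 19.82
position: [0.5519, 0.2889, 0.1791]
tool_rot: [[-0.991, -0.137, -0.0], [-0.137, 0.991, -0.0], [0.0, -0.0, -1.0]]
ft_force: [0.8, -0.9, 0.0]
grip_width: 0.0001
gripper_force: 0.0
time_s: 20.48
position: [0.5474, 0.3243, 0.1794]
tool_rot: [[-0.991, -0.137, 0.0], [-0.137, 0.991, -0.0], [-0.0, -0.0, -1.0]]
ft_force: [0.2, 0.6, -0.4]
grip_width: 0.0
gripper_force: 0.0
[0.574   0.13575 0.112  ] 0.8577014207839966 [0.07261546 0.3224672  0.2686444 ]
```

View pics/fin.png

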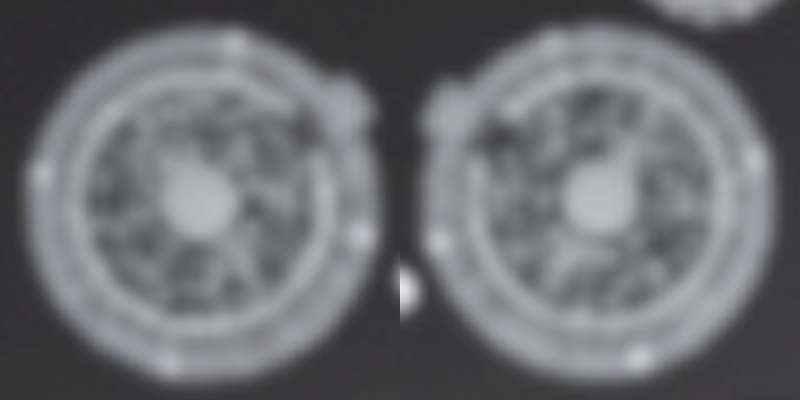

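The guard (left crop) now looks like its neighbour. Its notch is at (308,130), facing the ear at (345,105), and the hand is clear.

```bash
python3 -c "
from rig import env
print(env.close_job())"
```

```text
the job is handed in; nothing more can be done
None
```

I turned the guard about 137° anticlockwise until its notch was over the pin, then pressed it down to its stop. The hand is clear and the job is handed in at about 21 s; the hand-in gave no verdict.

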